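Bring the desk lamp's light over the writing pad

TASK

Get the desk lamp ready for writing: push the side of its long LED bar gently with a fingertip, without gripping it, until the lit part stands over the middle of the writing pad, and let go. Then switch it to full light with the touch-free sensor: point a fingertip at the small round black eye on the lamp's base, a couple of centimetres above it and without touching it, hold still there for a good two seconds, and draw the hand well away. Leave the lamp's base, the square timer key and the other things on the desk as they are.

Things in the scene. Friction and masses are not known exactly. Their poses are not given: they have to be found in the camera images.
- lamp: White LED desk lamp, loose on the desk, 1.5 kg. Origin: centre of the underside of its flat base, 200 mm (x) by 125 mm (y), 18 mm thick; z up, its front edge at -x, roughly towards the robot. The upright stem (20 mm thick) stands at x = +70 mm, y = 0 and carries the LED bar; the pivot's cap reaches 260 mm above the desk.
- lamp_bar (a joint): Swivel of the LED bar about the stem's vertical axis, rad. At 0 the bar points along the lamp's -x (over the base's front); it grows counter-clockwise from above: at +1.57 it points along the lamp's -y, at -1.57 along +y. Stiff (0.1 N m of friction: about 0.5 N at the lit part moves it), stays where left. Stops at -2.2 and 2.2.
- light_centre (a point): Middle of the lit part of the LED bar, 190 mm out from the stem's axis, at half the bar's thickness (245 mm above the desk). The white bar is flat: 38 mm wide, 14 mm thick (underside 238 mm, top 252 mm above the desk), and runs level from 20 mm behind the stem's axis to 315 mm in front of it.
- sensor_eye (a point): Top of the touch-free sensor: a round black lens 19 mm across in a round metal rim 26 mm across, at lamp x = -75, y = -35 mm; this point is 23 mm above the desk, z up. It answers to a hand pointing down at it with the tool point (19 mm behind the fingertips) 20 to 70 mm above it and within 20 mm sideways of its centre.
- sensor: The same sensor as a solid (must not be touched). Origin at the centre of its foot on the base's top, 5 mm below sensor_eye.
- timer_key (a joint): Travel of the square timer key, m: 0 up, 0.003 pressed in. Not to be pressed.
- timer_key_top (a point): Top of the timer key: a square grey key 18 by 18 mm, 5 mm proud of the base, on the base's other front corner at lamp x = -75 mm, y = +35 mm.
- pad: Writing pad lying fast on the desk on the lamp's -y side: white ruled paper, dark binding strip along its far short edge, 210 mm (its x) by 148 mm (its y), 12 mm thick. Origin: the middle of its underside, z up. As the bar swings, light_centre passes within 30 mm of straight above the pad's middle.
- earbud_case: White rounded earbud case, 46 by 60 by 22 mm, 50 g, lying loose on the middle of the lamp's base to charge. Origin: centre of its underside. Leave alone.
- mug: Blue mug, 80 mm across, 92 mm tall, loose, on the left of the lamp. Origin: centre of its underside. Leave alone.
- pen_pot: White pot 88 mm across and 95 mm tall with four pens standing in it up to 175 mm above the desk, loose, left of and behind the lamp. Origin: centre of its underside. Leave alone.
- stapler: Black stapler, 40 by 138 mm, 60 mm tall, loose, behind the lamp. Origin: centre of its underside. Leave alone.

How it is judged:
By the outcome, as a careful person would: the job done as asked, in the order asked, and still so for the second after the job is handed in, with the robot touching nothing.
It also fails if it takes over 56 s, if anything falls off the work surface, if the arm or the gripper's body presses on something with over 40 N, if the wrist force passes 120 N, or if a joint passes its speed limit or range.

ROBOT

A 6-joint arm with a two-finger parallel gripper is mounted at the origin on the work surface. World frame = base frame: x ahead of the robot, y to its left, z up, the work surface at z = 0. Lengths are in m, angles in rad, forces in N, time in s.
With the tool pointing down it reaches from about 0.225 to 0.725 m from the base axis. Payload 3.1 kg.
Tool frame: the origin (TCP) lies between the finger pads, 19 mm behind the fingertips; this is the grasp point; z points along the fingers, y is the line along which they close (so a half turn about z gives the same grasp; the last joint's range is limited). The gripper opens to 85 mm and grips with 20 to 120 N. Pads are 22 mm wide; open, the fingers measure 114 mm over their backs; the gripper's body (76 mm by 85 mm) begins 54 mm behind the grasp point. The pads swing forward as they close: fully open they stand 13 mm farther back than shut.
Start: joints at [-1.24, 0.048, 0.099, 1.622, 0, 1.443], TCP at [0.232, -0.471, 0.25] pointing down, gripper open.
Joint ranges: [-2.91, 2.91], [-0.99, 1.94], [-1.21, 1.42], [-2.12, 2.29], [-1.49, 1.47], [-3.14, 3.14]. Speed limits (rad/s): [2.79, 2.79, 3.14, 3.14, 3.14, 3.14].

INTERFACE

Orientations are given as a unit quaternion [x, y, z, w].
In Python, from plant import bot gives the robot as it stands.
- The arm moves only by the tool carry_out, never from a script. Its argument "series" is a list of rows, each a list of 3 entries, a list of its own where there are three numbers: the turn, a rotation vector about the tool's x, y, z in degrees, then the shift along the tool's x, y, z in mm, then the opening, from -1 (shut) to 1 (fully open), so that 0 is half open. In form: [[[rx, ry, rz], [x, y, z], fingers], ...]. A call has 1 to 12 rows; each row is the pose to reach, as a shift and turn from the pose commanded when the call began, along the tool's axes at that moment; what a row does not reach only later rows make up. A row lasts 1/10 s, in which the tool goes at most 50 mm and 8.59 degrees, less where a joint would pass 70% of its speed; a pose out of reach is approached as far as the arm can. A call with a gripper value outside its range is refused whole. The fingers move at their own pace and stop on an object; the grip force is fixed at half the most. Time passes only in rows, so rows that repeat a pose let the fingers close. It gives the time, the measured TCP pose, the force, the opening and the grip force at its end, in the units of the state.
- bot.sense(): the state, without advancing time (a new reading comes with each control period).
- bot.snapshot(name): name is "side" or "top"; returns the picture (480x640x3 uint8, red, green, blue); there is no depth.
- bot.calibration(name): a dict with "mtx" (3x3 intrinsics, pixels), "position" and "orientation" of the camera in the world. Camera axes: x right, y down, z forward; pixel columns grow to the right and rows downward; lengths in m; the calibration is good to about 2 mm. A picture is of the moment at which its call begins. calibration takes no time and is no camera call.
- bot.finish_job(): hands the job in; it is judged then, once.
The state is a dict: "t": time; "qpos": joint angles; "qvel": joint speeds; "joint_torque": joint torques, N m; "tcp_pos": TCP position; "tcp_rot": TCP orientation; "force": force on the tool from outside, world axes, zero at the start; "torque": the same for the moment, N m; "grip_width": finger opening in m; "gripper_force": force on a finger pad.
Only numpy, scipy, OpenCV 4.12 (cv2) and the standard library are available. Lean on these libraries where they do the work, as an engineer would, in place of code of your own. Each camera call takes 0.05 s, during which the arm holds its last target. There are 200 camera calls.

## Working session

There is one attempt and no reset: what is moved stays moved. The work goes in short steps, Python scripts to look and compute and a tool call to move; the robot and the scene stay as the last step left them, time stands still between calls to the robot, and variables do not carry over. Pictures are saved under pics/ and viewed, at most 10 in all, crops included, and the job is handed in when it is done.

Besides the shell and the picture viewer there is one more tool, called after ">>>" as name(argument=value, ...) on one line, values as JSON. carry_out: Moves the arm, as the interface text tells. Its arguments: {"type":"object","properties":{"series":{"type":"array"}},"required":["series"]}

```bash
mkdir -p pics
python3 - <<'E'
from plant import bot
import cv2
for n in ("top","side"):
    im=bot.snapshot(n); cv2.imwrite(f"pics/{n}0.png",im[:,:,::-1]); print(n,bot.calibration(n))
print(bot.sense())
E
```

```text
top {'mtx': array([[511.67474288,   0.        , 321.10692615],
       [  0.        , 511.67474288, 231.49042322],
       [  0.        ,   0.        ,   1.        ]]), 'position': array([0.51966387, 0.10639309, 0.96483294]), 'orientation': array([-0.70125124,  0.71042912, -0.04415138,  0.03984748])}
side {'mtx': array([[553.72584606,   0.        , 328.91049461],
       [  0.        , 553.72584606, 243.82753597],
       [  0.        ,   0.        ,   1.        ]]), 'position': array([0.48051402, 0.93182182, 0.91995333]), 'orientation': array([-0.05135289,  0.91342587, -0.4030615 ,  0.02361113])}
{'t': 0.1, 'qpos': array([-1.23979504e+00,  4.86951016e-02,  9.77406962e-02,  1.62202434e+00,
       -1.35630486e-06,  1.44303331e+00]), 'qvel': array([-0.00041282, -0.00168308,  0.00389135, -0.00059855,  0.00042463,
        0.00095853]), 'joint_torque': array([ 2.24983225e-03, -3.39852083e+01,  3.20935678e+01,  1.57811661e-02,
       -1.79646627e-04, -1.53362997e-06]), 'tcp_pos': array([ 0.23232478, -0.47021118,  0.24891769]), 'tcp_rot': array([ 9.73806485e-01,  2.27375768e-01, -1.11371415e-04, -1.08550891e-03]), 'force': array([ 0.093704  , -0.02995153,  0.90534247]), 'torque': array([-0.00975544, -0.02872139,  0.04960686]), 'gripper_force': 0.0, 'grip_width': 0.08541284186394084}
```

View pics/top0.png

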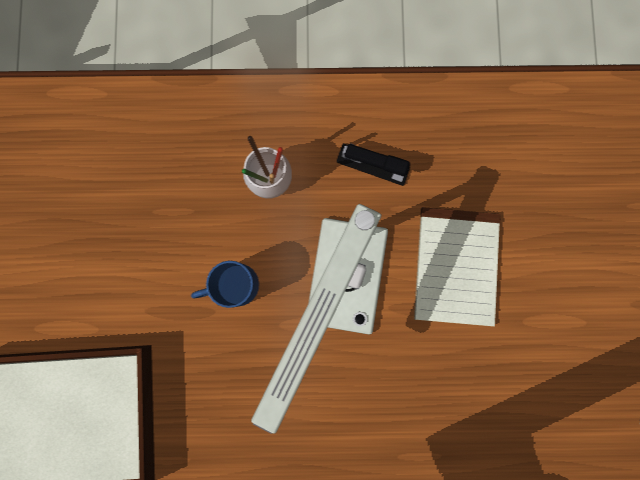

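View pics/side0.png

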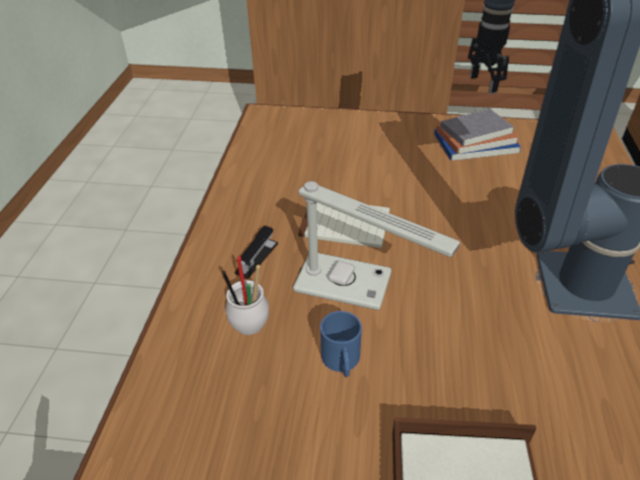

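The top view shows the pivot cap at (366,218), bar tip near (265,427), sensor eye at (360,319), and pad corners near (421,216), (499,222), (495,326), (416,319). The side view shows the cap at (311,187), the bar end at (455,246) and the eye at (378,272).

```bash
cat > h.py <<'E'
import numpy as np
from plant import bot
from scipy.spatial.transform import Rotation as R
def ray(n,uv):
    c=bot.calibration(n); d=np.linalg.inv(c["mtx"])@[*uv,1.]
    return np.array(c["position"]), R.from_quat(c["orientation"]).apply(d)
def at(n,uv,z):
    p,d=ray(n,uv); return p+d*(z-p[2])/d[2]
def tri(a,b):
    (p,d),(q,e)=ray("top",a),ray("side",b)
    s=np.linalg.lstsq(np.c_[d,-e],q-p,rcond=None)[0]
    A,B=p+d*s[0],q+e*s[1]; return (A+B)/2,np.linalg.norm(A-B)
E
python3 - <<'E'
import cv2
a=cv2.imread("pics/top0.png")[190:440,245:515]; cv2.imwrite("pics/topc.png",cv2.resize(a,None,fx=2.4,fy=2.4,interpolation=cv2.INTER_CUBIC))
a=cv2.imread("pics/side0.png")[170:320,290:470]; cv2.imwrite("pics/sidec.png",cv2.resize(a,None,fx=4,fy=4,interpolation=cv2.INTER_CUBIC))
E
```

```text
(no output)
```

View pics/topc.png

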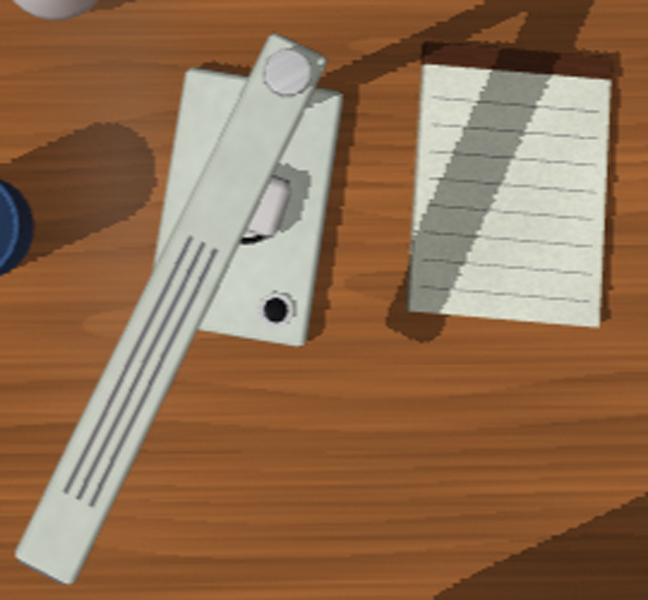

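View pics/sidec.png

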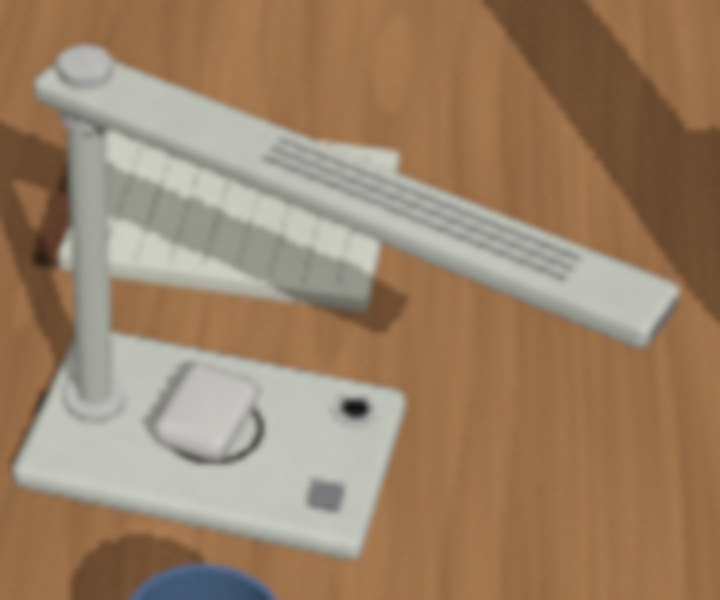

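Crops: cap (287,72), bar tip corners (16,553)/(72,584), eye (275,309), pad corners (408,311), (599,327), (425,43), (614,55) in the top crop. In the side crop, the cap is at (85,64) and the eye at (354,408).

Run:
```python
from h import *
np.set_printoptions(precision=4,suppress=True)
T=lambda u,v:(245+(u+.5)/2.4-.5,190+(v+.5)/2.4-.5)
S=lambda u,v:(290+(u+.5)/4-.5,170+(v+.5)/4-.5)
print("cap",tri(T(287,72),S(85,62)),at("top",T(287,72),.26))
print("eye",tri(T(275,309),S(354,408)),at("top",T(275,309),.023))
print("tip",tri(T(72,584),S(679,291)),tri(T(16,553),S(640,334)))
cap=at("top",T(287,72),.26)[:2]; eye=at("top",T(275,309),.023)[:2]
pad=[at("top",T(*p),.012)[:2] for p in((408,311),(599,327),(614,55),(425,43))]
pc=np.mean(pad,0); print("pad",pc,[np.linalg.norm(pad[i]-pad[i-1]) for i in range(4)])
b=[at("top",T(*p),.018)[:2] for p in((188,69),(343,95),(303,346))]
print("base",b,np.linalg.norm(b[0]-b[1]),np.linalg.norm(b[1]-b[2]),"ctr",(b[0]+b[2])/2)
ang=lambda v:np.arctan2(v[1],v[0])
xa=ang(b[1]-b[2]); ctr=(b[0]+b[2])/2
r=R.from_euler('z',xa).as_matrix()[:2,:2]
print("yaw",xa,"stem pred",ctr+r@[.07,0],"eye pred",ctr+r@[-.075,-.035])
tip=np.mean([at("top",T(*p),.252)[:2] for p in((16,553),(72,584))],0)
print("tip",tip,np.linalg.norm(tip-cap),"bar dir deg",np.degrees(ang(tip-cap)),"joint",np.degrees(ang(tip-cap)-xa)-180)
print("pad r",np.linalg.norm(pc-cap),"dir",np.degrees(ang(pc-cap)))
print("base0", R.from_quat(bot.sense()["tcp_rot"]).as_matrix())
```

```text
cap (array([0.6196, 0.041 , 0.2578]), np.float64(0.000579860916054457)) [0.6196 0.0412 0.26  ]
eye (array([0.4714, 0.0323, 0.0193]), np.float64(0.0008785072254872505)) [0.472  0.0326 0.023 ]
tip (array([0.3314, 0.1678, 0.2457]), np.float64(0.0012938363494429705)) (array([0.3497, 0.1992, 0.2467]), np.float64(0.00020030945803534026))
pad [ 0.5661 -0.1541] [np.float64(0.2088200618636241), np.float64(0.1466750035306319), np.float64(0.21173429715065328), np.float64(0.14885972699517305)]
base [array([0.6572, 0.0959]), array([ 0.6353, -0.0243]), array([0.4438, 0.0116])] 0.12220319202336168 0.19480029314950617 ctr [0.5505 0.0538]
yaw -0.1852831981151685 stem pred [0.6193 0.0409] eye pred [0.4703 0.0332]
tip [0.3423 0.1829] 0.31137651148405937 bar dir deg 152.9376249135972 joint -16.446429819717366
pad r 0.20251923100036429 dir -105.30279450617242
base0 [[ 0.8966  0.4428 -0.0007]
 [ 0.4428 -0.8966  0.0021]
 [ 0.0003 -0.0022 -1.    ]]
```

>>> carry_out(series=[[[0,0,0],[0,0,-45],-1],[[0,0,0],[0,0,-85],-1],[[0,0,0],[34,-35,-85],-1],[[0,0,0],[68,-70,-85],-1],[[0,0,0],[102,-105,-85],-1],[[0,0,0],[136,-140,-85],-1],[[0,0,0],[170,-175,-85],-1],[[0,0,0],[204,-210,-85],-1],[[0,0,0],[238,-245,-85],-1],[[0,0,0],[272,-280,-85],-1],[[0,0,0],[306,-315,-85],-1],[[0,0,0],[340,-350,-85],-1]])

```text
t: 1.3
tcp_pos: [0.3823, -0.0043, 0.3347]
tcp_rot: [0.974, 0.227, 0.0, 0.0]
force: [1.5, -1.5, 0.9]
grip_width: 0.0
gripper_force: 0.0
```

>>> carry_out(series=[[[0,0,0],[34,-35,0],-1],[[0,0,0],[68,-70,0],-1],[[0,0,0],[102,-105,0],-1],[[0,0,0],[136,-135,0],-1],[[0,0,0],[151,-149,0],-1],[[0,0,0],[151,-149,0],-1],[[0,0,0],[151,-149,0],-1]])

```text
t: 2.0
tcp_pos: [0.4514, 0.1941, 0.3343]
tcp_rot: [0.974, 0.228, -0.001, 0.0]
force: [0.2, -0.6, 0.4]
grip_width: 0.0001
gripper_force: 0.0
```

>>> carry_out(series=[[[0,0,0],[0,0,30],-1],[[0,0,0],[0,0,60],-1],[[0,0,0],[0,0,80],-1],[[0,0,0],[0,0,92],-1],[[0,0,0],[0,0,92],-1],[[0,0,0],[0,0,92],-1]])

```text
t: 2.6
tcp_pos: [0.4519, 0.1935, 0.244]
tcp_rot: [0.974, 0.227, 0.001, 0.0]
force: [0.2, -0.3, -0.0]
grip_width: -0.0003
gripper_force: 0.0
```

Run:
```python
from h import *
import cv2
a=bot.snapshot("top"); b=bot.snapshot("side")
cv2.imwrite("pics/two1.png",np.hstack([cv2.resize(x,(400,300),interpolation=cv2.INTER_AREA) if 0 else x[140:440,120:520] for x in (a,b)])[:,:,::-1])
# arc plan: world targets -> tool shifts from current pose
s=bot.sense(); Rt=R.from_quat(s["tcp_rot"]).as_matrix(); p=s["tcp_pos"]; print(p)
X=np.r_[Rt[:2,0]],; x=np.array([.8966,.4428]); y=np.array([.4428,-.8966])
for bd in range(153,256,6):
    t=np.radians(bd); u=np.array([np.cos(t),np.sin(t)]); n=np.array([-u[1],u[0]])
    h=.019+.011*abs(n@x)+.0145*abs(n@y)
    w=np.array([.6196,.041])+.22*u-h*n; d=w-p[:2]
    print(bd,w.round(3),(1000*np.array([d@x,d@y])).round(),round(h,4))
```

```text
[0.45249408 0.19401606 0.24478406]
153 [0.44  0.173] [-20.  13.] 0.0365
159 [0.427 0.154] [-40.  25.] 0.0369
165 [0.417 0.134] [-59.  38.] 0.0372
171 [0.408 0.112] [-76.  54.] 0.0372
177 [0.402 0.089] [-92.  71.] 0.037
183 [0.398 0.066] [-106.   91.] 0.0367
189 [0.397 0.042] [-117.  111.] 0.0361
195 [0.398 0.018] [-127.  133.] 0.0354
201 [ 0.402 -0.006] [-134.  157.] 0.0345
207 [ 0.408 -0.029] [-138.  180.] 0.0336
213 [ 0.416 -0.05 ] [-140.  202.] 0.0347
219 [ 0.426 -0.07 ] [-140.  225.] 0.0356
225 [ 0.438 -0.089] [-138.  247.] 0.0363
231 [ 0.453 -0.107] [-133.  270.] 0.0368
237 [ 0.469 -0.123] [-126.  292.] 0.0371
243 [ 0.487 -0.138] [-117.  313.] 0.0372
249 [ 0.506 -0.151] [-105.  333.] 0.0371
255 [ 0.527 -0.162] [-91. 352.] 0.0368
```

View pics/two1.png

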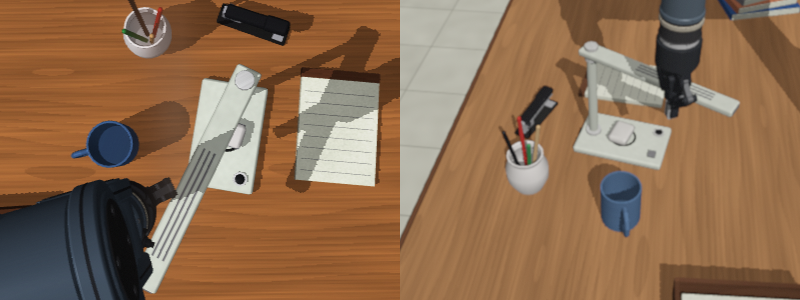

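The finger is on the bar's +y side, clear of everything else. Now I push along the arc.

>>> carry_out(series=[[[0,0,0],[-10,6,0],-1],[[0,0,0],[-20,13,0],-1],[[0,0,0],[-30,19,0],-1],[[0,0,0],[-40,25,0],-1],[[0,0,0],[-50,31,0],-1],[[0,0,0],[-59,38,0],-1],[[0,0,0],[-68,46,0],-1],[[0,0,0],[-76,54,0],-1],[[0,0,0],[-84,62,0],-1],[[0,0,0],[-92,71,0],-1],[[0,0,0],[-99,81,0],-1],[[0,0,0],[-106,91,0],-1]])

```text
t: 3.9
tcp_pos: [0.3968, 0.0646, 0.243]
tcp_rot: [0.974, 0.227, -0.0, -0.0]
force: [-0.0, 0.3, -0.4]
grip_width: -0.0003
gripper_force: 0.2
```

>>> carry_out(series=[[[0,0,0],[-6,10,0],-1],[[0,0,0],[-11,20,0],-1],[[0,0,0],[-16,31,0],-1],[[0,0,0],[-21,42,0],-1],[[0,0,0],[-25,54,0],-1],[[0,0,0],[-28,66,0],-1],[[0,0,0],[-30,78,0],-1],[[0,0,0],[-32,89,0],-1],[[0,0,0],[-33,100,0],-1],[[0,0,0],[-34,111,0],-1],[[0,0,0],[-34,123,0],-1],[[0,0,0],[-34,134,0],-1]])

```text
t: 5.1
tcp_pos: [0.4263, -0.0705, 0.2429]
tcp_rot: [0.974, 0.227, -0.0, -0.0]
force: [-1.0, 1.1, -0.6]
grip_width: -0.0
gripper_force: 0.3
```

Run:
```python
from h import *
import cv2
a=bot.snapshot("top"); b=bot.snapshot("side")
cv2.imwrite("pics/two2.png",np.hstack([x[140:440,180:580] for x in (a,b)])[:,:,::-1])
s=bot.sense(); print(s["tcp_pos"],s["force"],R.from_quat(s["tcp_rot"]).as_matrix()[:2,:2])
```

```text
[ 0.42644481 -0.07093188  0.24277811] [ 4.12783775e-04 -2.10793526e-01 -6.08221690e-01] [[ 0.89727054  0.44148106]
 [ 0.44148086 -0.89727045]]
```

View pics/two2.png

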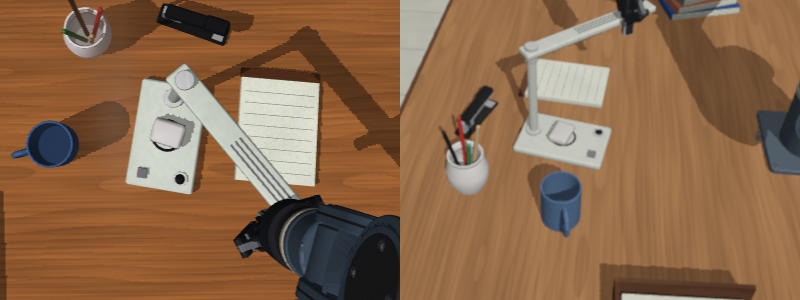

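The bar follows the finger (about halfway), and the base looks unmoved. I'll continue to just short of the goal.

>>> carry_out(series=[[[0,0,0],[1,11,0],-1],[[0,0,0],[2,22,0],-1],[[0,0,0],[4,34,0],-1],[[0,0,0],[7,45,0],-1],[[0,0,0],[10,56,0],-1],[[0,0,0],[14,67,0],-1],[[0,0,0],[18,78,0],-1],[[0,0,0],[23,88,0],-1],[[0,0,0],[26,94,0],-1],[[0,0,0],[29,99,0],-1],[[0,0,0],[31,102,0],-1],[[0,0,0],[31,102,0],-1]])

```text
t: 6.4
tcp_pos: [0.4991, -0.1475, 0.2429]
tcp_rot: [0.974, 0.227, -0.0, 0.0]
force: [0.5, -0.8, 0.5]
grip_width: -0.0001
gripper_force: 0.0
```

Run:
```python
from h import *
import cv2
a=bot.snapshot("top")
cv2.imwrite("pics/top3.png",cv2.resize(a[190:390,300:560],None,fx=3,fy=3,interpolation=cv2.INTER_CUBIC)[:,:,::-1])
s=bot.sense(); print(s["tcp_pos"],s["force"])
```

```text
[ 0.49891237 -0.14732592  0.24304401] [-0.60047664  0.37955147 -0.61438193]
```

View pics/top3.png

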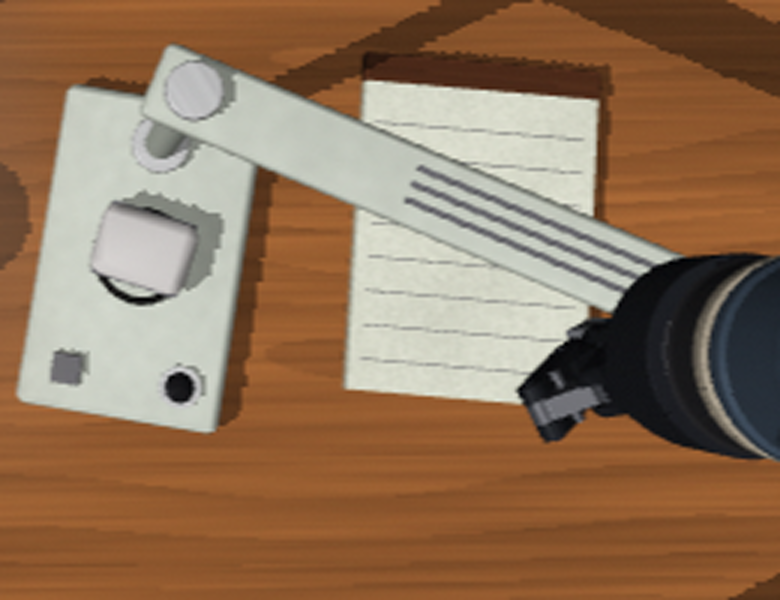

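The bar runs from the cap at (195,90), with its upper edge from (175,45) to (680,256) and its lower edge to (612,311). The eye is at (180,387) and the lit part is nearly over the pad.

Run:
```python
from h import *
np.set_printoptions(precision=4,suppress=True)
T=lambda u,v:(300+(u+.5)/3-.5,190+(v+.5)/3-.5)
P=lambda u,v,z:at("top",T(u,v),z)[:2]
dg=lambda v:np.degrees(np.arctan2(v[1],v[0]))%360
print("upper",dg(P(680,256,.252)-P(175,45,.252)),"lower",dg(P(612,311,.252)-P(147,120,.252)),"slit",dg(P(640,285,.252)-P(412,184,.252)))
cap=P(195,90,.26);print("cap",cap,"eye",P(180,387,.023))
for th in (245,248,251,254,255): 
    u=np.radians(th); print(th,np.array([.6196,.041])+.19*np.array([np.cos(u),np.sin(u)])-[.5661,-.1541])
print("base",P(68,87,.018),P(216,432,.018))
```

```text
upper 246.26504624789567 lower 246.73911670755513 slit 245.08090861457885
cap [0.6196 0.0407] eye [0.4717 0.0319]
245 [-0.0268  0.0229]
248 [-0.0177  0.0189]
251 [-0.0084  0.0155]
254 [0.0011 0.0125]
255 [0.0043 0.0116]
base [0.6568 0.0973] [0.4441 0.0103]
```

>>> carry_out(series=[[[0,0,0],[4,7,0],-1],[[0,0,0],[9,14,0],-1],[[0,0,0],[14,20,0],-1],[[0,0,0],[17,24,0],-1],[[0,0,0],[20,27,0],-1],[[0,0,0],[20,27,0],-1],[[0,0,0],[10,18,0],-1],[[0,0,0],[-18,-6,0],-1],[[0,0,0],[-45,-30,0],-1],[[0,0,0],[-60,-50,0],-1],[[0,0,0],[-60,-50,0],-1]])

```text
t: 7.55
tcp_pos: [0.4206, -0.1279, 0.2436]
tcp_rot: [0.974, 0.227, -0.0, -0.0]
force: [0.6, -0.4, 0.2]
grip_width: -0.0001
gripper_force: 0.0
```

Run:
```python
from h import *
import cv2
a=bot.snapshot("top")
cv2.imwrite("pics/top4.png",cv2.resize(a[190:390,300:560],None,fx=3,fy=3,interpolation=cv2.INTER_CUBIC)[:,:,::-1])
s=bot.sense(); print(s["tcp_pos"],s["force"])
```

```text
[ 0.42217634 -0.12865821  0.24352897] [ 0.03210475 -0.14707708  0.15388375]
```

View pics/top4.png

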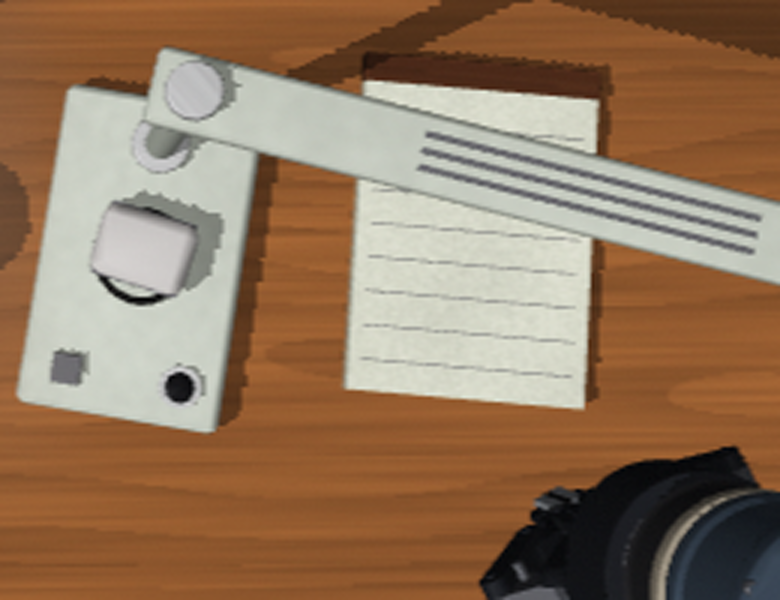

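The slits run from (423,151) to (757,234). The eye is still at (180,387) and the base, case and key are unchanged.

Run:
```python
from h import *
np.set_printoptions(precision=4,suppress=True)
T=lambda u,v:(300+(u+.5)/3-.5,190+(v+.5)/3-.5)
a,b=[at("top",T(*p),.252)[:2] for p in((423,151),(757,234))]
v=b-a; print(np.degrees(np.arctan2(v[1],v[0]))%360,"lit mid",(a+b)/2,"err",(a+b)/2-[.5661,-.1541])
u=at("top",T(165,48),.252)[:2]; w=at("top",T(765,197),.252)[:2]-u; print(np.degrees(np.arctan2(w[1],w[0]))%360)
s=bot.sense(); M=R.from_quat(s["tcp_rot"]).as_matrix()
print((1000*M.T@(np.array([.4715,.0325,.062])-s["tcp_pos"])).round(1),(1000*M.T@(np.array([.4715,.0325,.2435])-s["tcp_pos"])).round(1))
```

```text
255.16542793400322 lit mid [ 0.5702 -0.1429] err [0.0041 0.0112]
255.1408113519074
[ 115.5 -122.8  181.5] [ 115.6 -122.6   -0. ]
```

The light stands over the pad: 4 mm along the arc, and the 11 mm radial error cannot be pushed out. Next is the sensor.

>>> carry_out(series=[[[0,0,0],[29,-31,0],-1],[[0,0,0],[58,-61,0],-1],[[0,0,0],[87,-92,0],-1],[[0,0,0],[110,-116,0],-1],[[0,0,0],[116,-123,0],-1],[[0,0,0],[116,-123,40],-1],[[0,0,0],[116,-123,80],-1],[[0,0,0],[116,-123,120],-1],[[0,0,0],[116,-123,150],-1],[[0,0,0],[116,-123,170],-1],[[0,0,0],[116,-123,180],-1],[[0,0,0],[116,-123,180],-1]])

```text
t: 8.8
tcp_pos: [0.4715, 0.0322, 0.0615]
tcp_rot: [0.974, 0.227, -0.002, -0.0]
force: [-0.1, 0.4, 1.2]
grip_width: 0.0001
gripper_force: 0.0
```

>>> carry_out(series=[[[0,0,0],[0,0,0],-1],[[0,0,0],[0,0,0],-1],[[0,0,0],[0,0,0],-1],[[0,0,0],[0,0,0],-1],[[0,0,0],[0,0,0],-1],[[0,0,0],[0,0,0],-1],[[0,0,0],[0,0,0],-1],[[0,0,0],[0,0,0],-1],[[0,0,0],[0,0,0],-1],[[0,0,0],[0,0,0],-1],[[0,0,0],[0,0,0],-1],[[0,0,0],[0,0,0],-1]])

```text
t: 10.0
tcp_pos: [0.4724, 0.0326, 0.063]
tcp_rot: [0.974, 0.227, -0.0, -0.0]
force: [0.2, -0.4, -0.5]
grip_width: 0.0001
gripper_force: 0.0
```

>>> carry_out(series=[[[0,0,0],[0,0,0],-1],[[0,0,0],[0,0,0],-1],[[0,0,0],[0,0,0],-1],[[0,0,0],[0,0,0],-1],[[0,0,0],[0,0,0],-1],[[0,0,0],[0,0,0],-1],[[0,0,0],[0,0,0],-1],[[0,0,0],[0,0,0],-1],[[0,0,0],[0,0,0],-1],[[0,0,0],[0,0,0],-1],[[0,0,0],[0,0,0],-1],[[0,0,0],[0,0,0],-1]])

```text
t: 11.2
tcp_pos: [0.4724, 0.0326, 0.063]
tcp_rot: [0.974, 0.227, 0.0, 0.0]
force: [0.3, 0.2, 0.1]
grip_width: 0.0
gripper_force: 0.0
```

Run:
```python
from h import *
import cv2
a=bot.snapshot("side"); b=bot.snapshot("top")
cv2.imwrite("pics/two5.png",np.hstack([a[140:440,180:580],b[140:440,180:580]])[:,:,::-1])
```

```text
(no output)
```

View pics/two5.png

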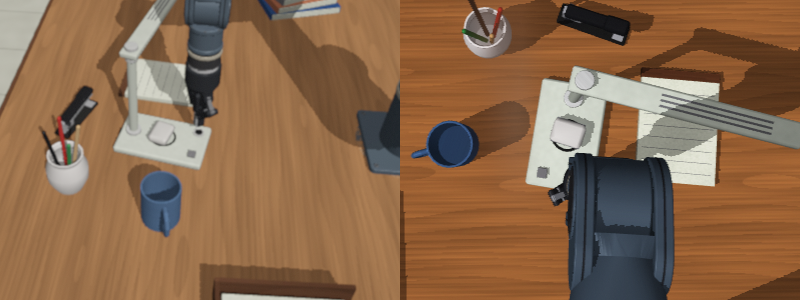

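The fingertip is over the eye and touches nothing; the hold has lasted more than 2.4 s. Now I withdraw.

>>> carry_out(series=[[[0,0,0],[0,0,-40],-1],[[0,0,0],[0,0,-90],-1],[[0,0,0],[0,0,-140],-1],[[0,0,0],[-40,-20,-170],-1],[[0,0,0],[-80,-40,-180],-1],[[0,0,0],[-125,-30,-180],-1],[[0,0,0],[-165,10,-180],-1],[[0,0,0],[-200,45,-180],-1],[[0,0,0],[-230,80,-180],-1],[[0,0,0],[-255,115,-180],-1],[[0,0,0],[-260,140,-180],-1],[[0,0,0],[-260,140,-180],-1]])

```text
t: 12.5
tcp_pos: [0.3011, -0.2109, 0.2426]
tcp_rot: [0.974, 0.225, -0.0, 0.0]
force: [-0.5, 0.8, -0.1]
grip_width: 0.0
gripper_force: 0.0
```

Run:
```python
from h import *
import cv2
b=bot.snapshot("top"); a=bot.snapshot("side")
cv2.imwrite("pics/two6.png",np.hstack([a[140:440,180:580],b[140:440,180:580]])[:,:,::-1])
```

```text
(no output)
```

View pics/two6.png

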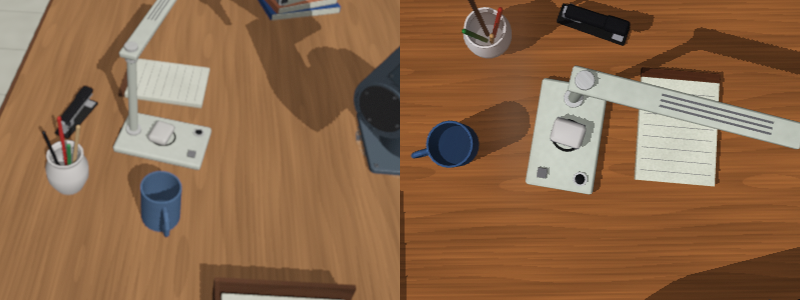

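The hand is clear, the bar stays over the pad and everything else is in place, so I'm handing in.

```bash
python3 -c "
from plant import bot
print(bot.finish_job())"
```

```text
the job is handed in; nothing more can be done
None
```

I pushed the lit part over the pad, about 12 mm from its middle as measured, held a fingertip still above the sensor eye for about 2.5 s without touching it, and drew the hand away; the pictures show no sign of whether the light is at full, and nothing else on the desk looks moved.

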